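# Pack the seventh stain bottle into the round tray

### The arm

A 6-joint arm with a two-finger parallel gripper is mounted at the origin on the work surface. World frame = base frame: x ahead of the robot, y to its left, z up, the work surface at z = 0. Lengths are in m, angles in rad, forces in N, time in s.
With the tool pointing down it reaches from about 0.4 to 0.825 m from the base axis. Payload 7 kg.
Tool frame: the origin (TCP) lies midway between the tips of the shut fingers; the grasp point (between the pads) lies 19 mm behind it; z points along the fingers, y is the direction in which the jaws open and shut (so a half turn about z gives the same grasp; the last joint's range is limited). The gripper opens to 88 mm and grips with 3 to 60 N. Pads are 19 mm wide; open, the fingers measure 130 mm over their backs; the gripper's body (78 mm by 193 mm) begins 47 mm behind the grasp point.
Start: joints at [1.465, 0.359, 0.012, 0, -1.224, -0.288], TCP at [0.259, 0.623, 0.227] pointing down, gripper open.
Joint ranges: [-3.07, 3.07], [-1.43, 2.12], [-1.02, 1.25], [-3.03, 1.67], [-3.05, -0], [-3.03, 3.03]. Speed limits (rad/s): [2.39, 2.39, 3.01, 3.14, 3.14, 3.14].

### API

Orientations are given as a unit quaternion [w, x, y, z].
In Python, from rig import arm, capture, spot_in, landmark_of gives the robot as it stands. The module is installed in compiled form; this text tells all that it offers.
- The arm moves only by the shell command python3 -m crank 'ROWS' [FORCE]. ROWS is JSON, a list of rows, each an object with "rot": the turn, a rotation vector about the world's x, y, z in degrees, a list of three; "translation": the shift along the world's x, y, z in m, a list of three; "grip": the gripper command: -1 is fully open, 1 is shut, values between are in proportion. In form: [{"rot": [rx, ry, rz], "translation": [tx, ty, tz], "grip": grip}, ...]. A call has 1 to 12 rows; each row shifts and turns the commanded pose from where the row before left it; what a row does not reach is not made up. A row lasts 1/8 s, in which the tool goes at most 62.5 mm and 10.7 degrees, less where a joint would pass 70% of its speed; a pose out of reach is approached as far as the arm can. A call is refused whole if a number of a shift passes 0.0625 or a number of a turn 10.7, either way. A call with a gripper value outside its range is refused whole. The fingers move at their own pace and stop on an object; FORCE is the grip in N (left out, the last holds). Time passes only in rows, so rows that do not move let the fingers close. It gives the time, the measured TCP pose, the force and the opening at its end, in the units of the state.
- arm.read_state(): the state, without advancing time (a new reading comes with each control period).
- capture(name): name is "scene" or "top"; returns a dict with "image" (420x560x3 uint8, red, green, blue), "K" (3x3 intrinsics, pixels), "D" ([k1, k2, p1, p2, k3] as OpenCV has them; the pictures are not rectified), "rvec" (rotation vector, rad) and "tvec" (3), from world to camera coordinates, as OpenCV has them. Camera axes: x right, y down, z forward; pixel columns grow to the right and rows downward; lengths in m; the calibration is good to about 2 mm. A picture is of the moment at which its call begins. There is no depth.
- arm.job_done(): hands the job in, once; it reports no verdict.
Trained networks look in a picture, given as the dict that the camera call returned (one of the last four; its "shot" number tells which), for a name from the list of things; names that differ only in an ending like _2 or _b are one class to them, and where a whole thing is asked for, a point or a joint stands for the part that bears it (a point fixed in the world has none). Each returns a list of dicts, best first, with "conf" (0 to 1); they miss things now and then, are a little off and sometimes report something else, mostly with a low value. They report only what shows in the picture. A call takes as long as a camera call. They do not tell look-alikes from the thing itself.
- spot_in(target, picture): "xy" ([column, row] as shares, 0 to 1, of the picture: columns of its width, rows of its height, amid what is visible of it).
- landmark_of(target, picture): "xy" ([column, row] as shares, 0 to 1, of the picture: columns of its width, rows of its height: a listed point, or the origin of a listed thing).
The state is a dict: "time_s": time; "joint_positions": joint angles; "qvel": joint speeds; "effort": joint torques, N m; "ee_pos": TCP position; "eef_rot": TCP orientation; "ft_force": force on the tool from outside, world axes, zero at the start; "torque": the same for the moment, N m; "width": opening from 0.0 (shut) to 1.0 (fully open).
Only numpy, scipy, OpenCV 4.12 (cv2) and the standard library are available. Lean on these libraries where they do the work, as an engineer would, in place of code of your own. Each camera call takes 0.05 s, during which the arm holds its last target.

### The job

Pack the last bottle of wood stain into the round enamel tray with the other six, so that all seven stand upright and flat on its floor, one in the middle and six round it. The ones in the tray have spread out and leave no gap wide enough: slide them together along the rim to open one, without lifting any of them off the floor or tipping a bottle, then lower the last one in gently rather than dropping it. Leave the sanding block, plane and brush where they lie.

Things in the scene. Friction and masses are not known exactly. Their poses are not given: they have to be found in the camera images.
- tray: round white enamel tray with a blue rim, fixed to the bench: flat floor 5 mm above the bench, upright wall of inner radius 96 mm (outer 101 mm), rim 34 mm above the bench. Holds seven bottles only as one in the middle and six round it; a bottle against the wall has its centre 66 mm from the tray's centre. Origin: centre of its underside, on the bench; z up
- bottle_out: squat round bottle of wood stain, reddish mahogany: body 60 mm diameter and 28 mm tall, then a low sloping shoulder up to the cap; black round screw cap 30 mm diameter from 35 to 58 mm above the bottle's underside. About 140 g, slides easily in the tray (friction about 0.3), cap gives good grip. The last one, standing on the bench to the left or right of the tray. Origin: centre of its underside; z up its axis
- bottle_a: squat round bottle of wood stain, honey yellow: body 60 mm diameter and 28 mm tall, then a low sloping shoulder up to the cap; black round screw cap 30 mm diameter from 35 to 58 mm above the bottle's underside. About 140 g, slides easily in the tray (friction about 0.3), cap gives good grip. One of six already in the tray (one near the middle, five spread round the wall; which is where varies). Origin: centre of its underside; z up its axis
- bottle_b: squat round bottle of wood stain, light oak: body 60 mm diameter and 28 mm tall, then a low sloping shoulder up to the cap; black round screw cap 30 mm diameter from 35 to 58 mm above the bottle's underside. About 140 g, slides easily in the tray (friction about 0.3), cap gives good grip. One of six already in the tray (one near the middle, five spread round the wall; which is where varies). Origin: centre of its underside; z up its axis
- bottle_c: squat round bottle of wood stain, mid brown: body 60 mm diameter and 28 mm tall, then a low sloping shoulder up to the cap; black round screw cap 30 mm diameter from 35 to 58 mm above the bottle's underside. About 140 g, slides easily in the tray (friction about 0.3), cap gives good grip. One of six already in the tray (one near the middle, five spread round the wall; which is where varies). Origin: centre of its underside; z up its axis
- bottle_d: squat round bottle of wood stain, dark brown: body 60 mm diameter and 28 mm tall, then a low sloping shoulder up to the cap; black round screw cap 30 mm diameter from 35 to 58 mm above the bottle's underside. About 140 g, slides easily in the tray (friction about 0.3), cap gives good grip. One of six already in the tray (one near the middle, five spread round the wall; which is where varies). Origin: centre of its underside; z up its axis
- bottle_e: squat round bottle of wood stain, dark walnut: body 60 mm diameter and 28 mm tall, then a low sloping shoulder up to the cap; black round screw cap 30 mm diameter from 35 to 58 mm above the bottle's underside. About 140 g, slides easily in the tray (friction about 0.3), cap gives good grip. One of six already in the tray (one near the middle, five spread round the wall; which is where varies). Origin: centre of its underside; z up its axis
- bottle_f: squat round bottle of wood stain, weathered grey: body 60 mm diameter and 28 mm tall, then a low sloping shoulder up to the cap; black round screw cap 30 mm diameter from 35 to 58 mm above the bottle's underside. About 140 g, slides easily in the tray (friction about 0.3), cap gives good grip. One of six already in the tray (one near the middle, five spread round the wall; which is where varies). Origin: centre of its underside; z up its axis
- sanding_block: bystander: cork sanding block 110 x 62 x 34 mm lying on the bench on the other side of the tray from bottle_out. Origin: centre of its underside
- block_plane: bystander: small steel block plane, 160 x 50 mm, about 50 mm high, lying beyond the tray. Origin: centre of its sole
- stain_brush: bystander: flat brush about 165 x 42 x 14 mm lying beyond the tray. Origin: underside of its metal ferrule
Not all that is in view belongs to the job. Leave any blue look-alike of the bottle_a alone. What is shaped like the bottle_d but green is not meant.

How it is judged:
By the outcome, as a careful person would: the job done as asked, in the order asked, and still so for the second after the job is handed in, with the robot touching nothing.
It also fails if it takes over 64 s, if anything falls off the work surface, if the arm or the gripper's body presses on something with over 40 N, if the wrist force passes 120 N, or if a joint passes its speed limit or range.

## Working session

There is one attempt and no reset: what is moved stays moved. The work goes in short steps, Python scripts to look and compute and a shell command to move; the robot and the scene stay as the last step left them, time stands still between calls to the robot, and variables do not carry over. Pictures are saved under pics/ and viewed, and the job is handed in when it is done.

```bash
mkdir -p pics; cat > h.py <<'E'
import numpy as np, cv2
from rig import arm, capture, spot_in, landmark_of
def ray(p,u,v,z):
    R,_=cv2.Rodrigues(np.array(p['rvec'],float)); t=np.array(p['tvec'],float).ravel()
    n=cv2.undistortPoints(np.array([[[u,v]]],float),np.array(p['K'],float),np.array(p['D'],float))[0,0]
    c=-R.T@t; d=R.T@np.array([n[0],n[1],1.0]); return c+d*(z-c[2])/d[2]
def proj(p,X):
    return cv2.projectPoints(np.array(X,float).reshape(-1,1,3),np.array(p['rvec'],float),np.array(p['tvec'],float),np.array(p['K'],float),np.array(p['D'],float))[0].reshape(-1,2)
def save(im,n): cv2.imwrite('pics/'+n,cv2.cvtColor(im,cv2.COLOR_RGB2BGR))
E
python3 - <<'E'
from h import *
for n in ['scene','top']:
    p=capture(n); save(p['image'],n+'0.png')
    R,_=cv2.Rodrigues(np.array(p['rvec'],float)); print(n,'cam',-R.T@np.ravel(p['tvec']))
    for t,z in [('tray',0),('bottle_out',0),('sanding_block',0),('block_plane',0),('stain_brush',0)]:
        for d in landmark_of(t,p):
            u,v=d['xy'][0]*560,d['xy'][1]*420
            print(t,round(d['conf'],2),round(u),round(v),ray(p,u,v,0.0 if t!='bottle_out' else 0.005).round(3))
print(arm.read_state())
E
```

```text
scene cam [1.16126627 0.29135753 0.7838055 ]
tray 0.8 285 224 [0.61  0.029 0.   ]
tray 0.2 262 222 [ 0.632 -0.025  0.   ]
bottle_out 0.75 197 154 [ 0.505 -0.312  0.005]
sanding_block 0.81 401 232 [0.496 0.289 0.   ]
block_plane 0.61 357 309 [0.74  0.267 0.   ]
stain_brush 0.65 174 212 [ 0.709 -0.238 -0.   ]
top cam [5.03027819e-01 1.23872580e-04 9.48108794e-01]
tray 0.79 255 208 [0.612 0.024 0.   ]
bottle_out 0.75 410 266 [ 0.49  -0.325  0.005]
bottle_out 0.24 253 209 [0.609 0.028 0.005]
sanding_block 0.68 133 258 [0.491 0.29  0.   ]
sanding_block 0.62 252 211 [0.605 0.03  0.   ]
block_plane 0.56 153 150 [0.737 0.259 0.   ]
{'time_s': 0.6, 'joint_positions': array([ 1.46510721e+00,  3.58579596e-01,  1.18802416e-02, -6.52684027e-07,
       -1.22412938e+00, -2.88091684e-01]), 'qvel': array([ 8.29838652e-04, -1.16026116e-03, -2.38680171e-05,  4.01184529e-04,
       -1.36491852e-03, -1.40934044e-03]), 'effort': array([ 3.05731965e-04, -5.81987715e+01,  2.93185312e+01,  6.99978858e+00,
        1.25096081e-02, -3.83256690e-05]), 'ee_pos': array([0.25899704, 0.62328709, 0.22656572]), 'eef_rot': array([ 1.61661129e-05,  9.80679598e-01, -1.95620871e-01,  1.17026449e-06]), 'ft_force': array([-0.44555204, -0.63018392, -1.02178469]), 'torque': array([ 0.01114113,  0.06207687, -0.0145983 ]), 'width': 1.0012753248385011}
```

View pics/scene0.png

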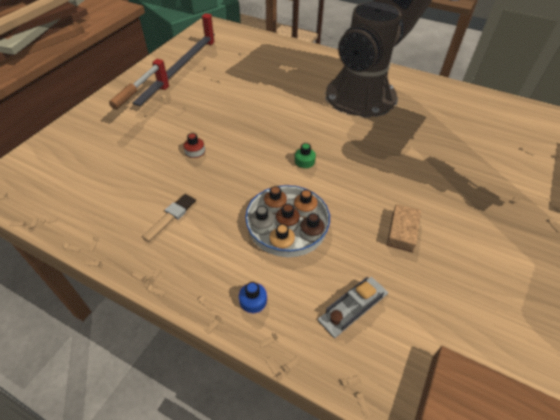

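View pics/top0.png

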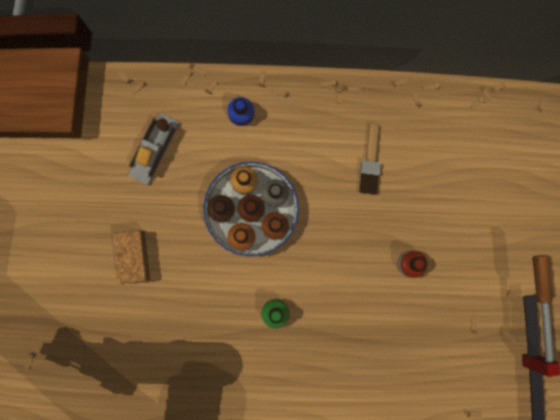

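The top view shows three bottle-like things outside the tray: reddish (413,264), green (276,314) and blue (240,110). I choose the reddish one. The six in the tray lie around (251,208). Next, a close crop.

```bash
python3 - <<'E'
from h import *
p=capture('top'); im=p['image']
a=cv2.resize(im[155:265,195:305],(550,550),interpolation=cv2.INTER_CUBIC)
b=cv2.resize(im[240:290,388:438],(250,250),interpolation=cv2.INTER_CUBIC)
o=np.zeros((550,800,3),np.uint8); o[:,:550]=a; o[:250,550:]=b
save(o,'crop1.png')
for n in 'abcdef':
    print(n,[(round(d['conf'],2),[round(d['xy'][0]*560,1),round(d['xy'][1]*420,1)],ray(p,d['xy'][0]*560,d['xy'][1]*420,.005).round(3)) for d in landmark_of('bottle_'+n,p)][:9])
    break
print(landmark_of('bottle_out',p))
E
```

```text
a [(0.91, [239.7, 184.4], array([0.662, 0.06 , 0.005])), (0.9, [239.1, 237.1], array([0.545, 0.057, 0.005])), (0.89, [221.5, 209.5], array([0.605, 0.098, 0.005])), (0.85, [238.1, 112.2], array([0.829, 0.07 , 0.005])), (0.81, [277.4, 224.7], array([ 0.575, -0.027,  0.005])), (0.8, [251.1, 207.3], array([0.612, 0.033, 0.005])), (0.78, [272.1, 190.2], array([ 0.651, -0.013,  0.005])), (0.67, [278.3, 313.8], array([ 0.381, -0.034,  0.005]))]
[{'xy': [0.7286, 0.6324], 'conf': 0.76}]
```

View pics/crop1.png

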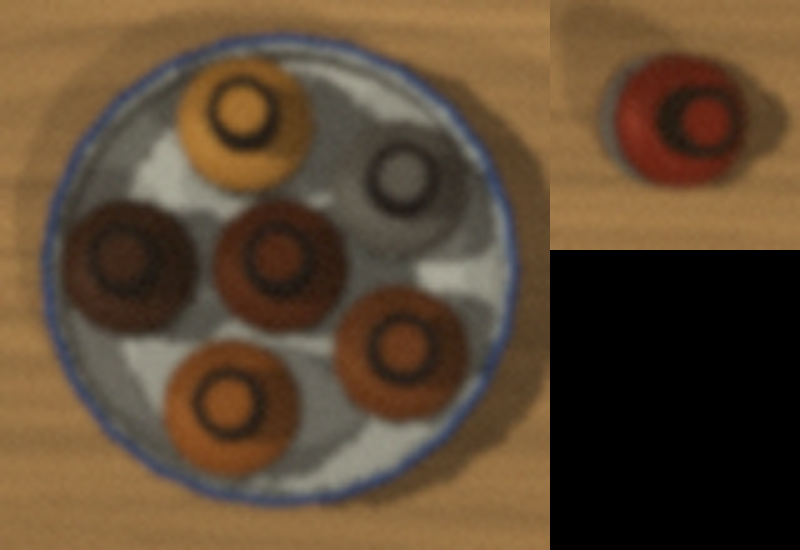

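```bash
cat >> h.py <<'E'
def circ(c,r,z):
    t=np.linspace(0,2*np.pi,73); return np.c_[c[0]+r*np.cos(t),c[1]+r*np.sin(t),np.full(73,z)]
def overlay(p,bot,tray,box,s,zf=.005):
    u0,v0,u1,v1=box; im=cv2.resize(p['image'][v0:v1,u0:u1],None,fx=s,fy=s,interpolation=cv2.INTER_CUBIC)
    def dr(P,c):
        q=((proj(p,P)-[u0,v0]+.5)*s-.5); cv2.polylines(im,[np.round(q).astype(int)],False,c,1)
    if tray is not None: dr(circ(tray,.101,.034),(0,255,255))
    for b in bot:
        dr(circ(b,.03,zf+.028),(0,255,0)); dr(circ(b,.015,zf+.058),(255,255,0))
    return im
E
cat > m.py <<'E'
from h import *
p=capture('top'); im=p['image']
# tray: blue rim fit
hsv=cv2.cvtColor(im,cv2.COLOR_RGB2HSV); m=((hsv[...,0]>105)&(hsv[...,0]<130)&(hsv[...,1]>70)).astype(np.uint8); m[:150]=0;m[270:]=0;m[:,:190]=0;m[:,310:]=0
ys,xs=np.nonzero(m); P=np.array([ray(p,x,y,.034)[:2] for x,y in zip(xs,ys)])
A=np.c_[2*P,np.ones(len(P))]; s=np.linalg.lstsq(A,(P**2).sum(1),rcond=None)[0]; T=s[:2]
print('tray',T.round(4),np.sqrt(s[2]+T@T).round(4),len(P))
cr={'a':(243,112),'f':(405,178),'mid':(280,258),'e':(127,258),'b':(230,404),'cd':(405,348)}
B={}
for k,(x,y) in cr.items():
    B[k]=ray(p,195+(x+.5)/5-.5,155+(y+.5)/5-.5,.063)[:2]; d=B[k]-T
    print(k,B[k].round(4),'r',np.hypot(*d).round(4),'ang',np.degrees(np.arctan2(d[1],d[0])).round(1))
o=ray(p,388+(706+.5-550)/5-.5,240+(120+.5)/5-.5,.058)[:2]; print('out',o.round(4))
save(overlay(p,B.values(),T,(195,155,305,265),5),'ov1.png')
q=capture('scene')
a=overlay(q,B.values(),T,(235,175,340,265),5); b=overlay(q,[o],None,(170,125,220,175),5,0)
c=overlay(p,[o],None,(388,240,438,290),5,0)
O=np.zeros((500,780,3),np.uint8); O[:450,:525]=a; O[:250,526:776]=b; O[250:500,526:776]=c; save(O,'ov2.png')
E
python3 m.py
```

```text
tray [0.6063 0.0326] 0.0995 27
a [0.6682 0.0494] r 0.0641 ang 15.1
f [ 0.6423 -0.0192] r 0.0631 ang -55.2
mid [0.6072 0.0319] r 0.0011 ang -43.2
e [0.6053 0.0954] r 0.0627 ang 90.9
b [0.5459 0.0505] r 0.063 ang 163.5
cd [ 0.5712 -0.0211] r 0.0642 ang -123.2
out [ 0.4966 -0.3252]
```

View pics/ov1.png

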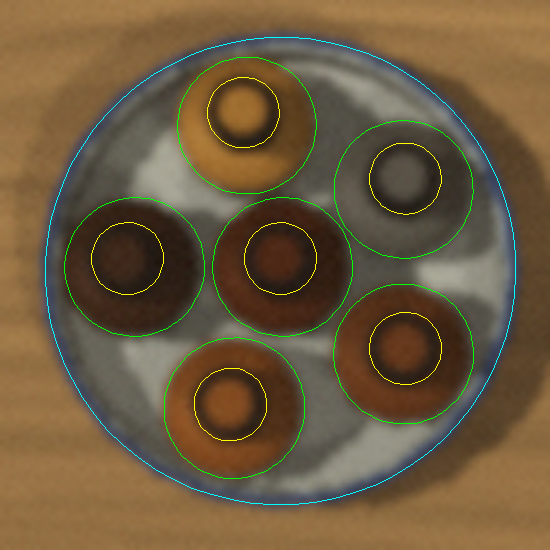

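View pics/ov2.png

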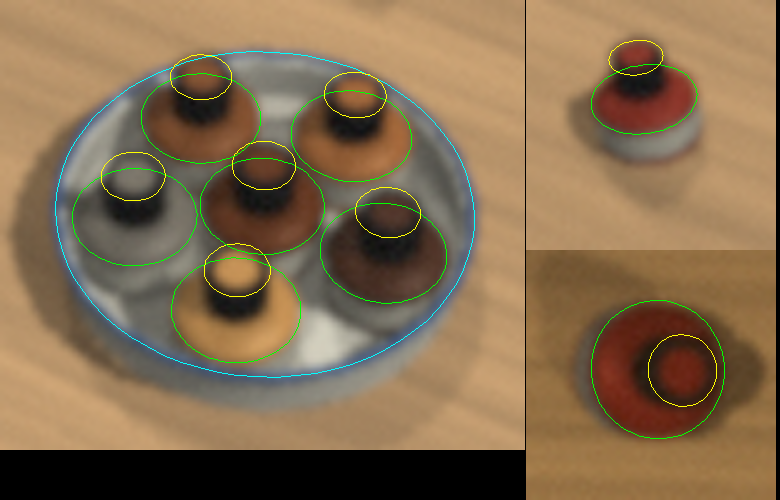

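The overlay from both cameras fits within about 2 mm. The ring bottles sit at 15°, −55°, −123°, 163° and 91° round the tray, with r about 64 mm. The crop confirms the reddish bottle (413,264) as bottle_out; green and blue stay put. I'll open the gap at −90° by moving bottle a to 32°, f to −26°, b to 148° and c/d to −154°.

```bash
python3 -m crank '[{"rot":[0,0,9],"translation":[0.034,-0.0475,-0.008],"grip":-0.18},{"rot":[0,0,9],"translation":[0.034,-0.0475,-0.008],"grip":-0.18},{"rot":[0,0,9],"translation":[0.034,-0.0475,-0.008],"grip":-0.18},{"rot":[0,0,9],"translation":[0.034,-0.0475,-0.008],"grip":-0.18},{"rot":[0,0,9],"translation":[0.034,-0.0475,-0.008],"grip":-0.18},{"rot":[0,0,0],"translation":[0.034,-0.0475,-0.008],"grip":-0.18},{"rot":[0,0,0],"translation":[0.034,-0.0475,-0.008],"grip":-0.18},{"rot":[0,0,0],"translation":[0.034,-0.0475,-0.008],"grip":-0.18},{"rot":[0,0,0],"translation":[0.034,-0.0475,-0.008],"grip":-0.18},{"rot":[0,0,0],"translation":[0.034,-0.0475,-0.008],"grip":-0.18},{"rot":[0,0,0],"translation":[0.034,-0.0475,-0.008],"grip":-0.18},{"rot":[0,0,0],"translation":[0.034,-0.0475,-0.008],"grip":-0.18}]' 12
cat > s.py <<'E'
from h import *
s=arm.read_state(); w,x,y,z=s['eef_rot']
print(s['time_s'],s['ee_pos'].round(4),'phi',np.degrees(np.arctan2(1-2*(x*x+z*z),2*(x*y-w*z))).round(2),'F',s['ft_force'].round(1),'w',round(s['width']*88,1),s['joint_positions'].round(2))
E
python3 s.py
```

```text
time_s: 2.35
ee_pos: [0.6681, 0.0517, 0.1305]
eef_rot: [0.0, 0.981, 0.195, 0.0]
ft_force: [1.2, 1.2, -0.6]
width: 0.588
2.35 [0.6681 0.0517 0.1305] phi -67.55 F [ 1.2  1.2 -0.6] w 51.7 [ 0.37  0.42 -0.12  0.   -1.03  1.6 ]
```

```bash
python3 -m crank '[{"rot":[0,0,0],"translation":[0.001,-0.003,-0.04],"grip":-0.18},{"rot":[0,0,0],"translation":[0,0,-0.04],"grip":-0.18},{"rot":[0,0,0],"translation":[0,0,-0.006],"grip":-0.18},{"rot":[0,0,0],"translation":[0,0,0],"grip":0.2},{"rot":[0,0,0],"translation":[0,0,0],"grip":1},{"rot":[0,0,0],"translation":[0,0,0],"grip":1},{"rot":[0,0,0],"translation":[0,0,0],"grip":1}]' 12
python3 s.py
python3 - <<'E'
from h import *
q=capture('scene'); save(cv2.resize(q['image'][120:290,190:400],None,fx=3.5,fy=3.5,interpolation=cv2.INTER_CUBIC),'g1.png')
E
```

```text
time_s: 3.22
ee_pos: [0.669, 0.0509, 0.0464]
eef_rot: [-0.0, 0.981, 0.195, 0.001]
ft_force: [-1.5, 1.1, 8.1]
width: 0.338
3.225 [0.669  0.0509 0.0464] phi -67.53 F [-1.5  1.1  8.1] w 29.8 [ 0.37  0.5  -0.21  0.   -0.86  1.6 ]
```

View pics/g1.png

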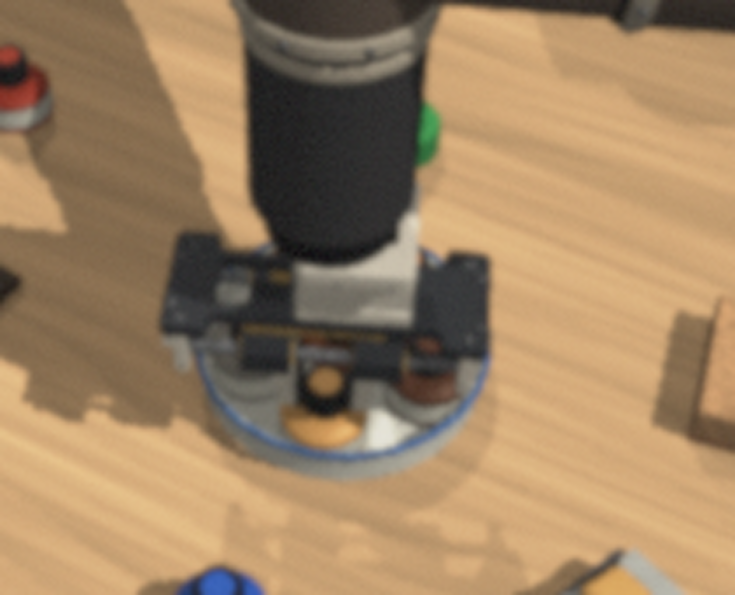

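The image shows the jaws closed on the honey cap at crop (325,383), opening 29.8 mm, with the tips resting lightly on the shoulder. I'll ease up 1 mm and slide along the rim.

```bash
python3 -m crank '[{"rot":[0,0,0],"translation":[-0.0015,0.006,0.001],"grip":1},{"rot":[0,0,0],"translation":[-0.0025,0.006,0],"grip":1},{"rot":[0,0,0],"translation":[-0.003,0.0055,0],"grip":1},{"rot":[0,0,0],"translation":[0,0,0],"grip":1},{"rot":[0,0,0],"translation":[0,0,0],"grip":1}]' 12
python3 s.py
python3 -m crank '[{"rot":[0,0,0],"translation":[0,0,0],"grip":-0.18},{"rot":[0,0,0],"translation":[0,0,0.002],"grip":-0.18},{"rot":[0,0,0],"translation":[0,0,0.03],"grip":-0.18},{"rot":[0,0,0],"translation":[0,0,0.03],"grip":-0.18}]' 12
python3 s.py
python3 - <<'E'
from h import *
for n in ['scene','top']:
    q=capture(n); im=q['image'][150:280,180:350]; save(cv2.resize(im,None,fx=4,fy=4,interpolation=cv2.INTER_CUBIC),n+'2.png')
E
```

```text
time_s: 3.9
ee_pos: [0.6614, 0.0688, 0.0464]
eef_rot: [-0.0, 0.981, 0.195, 0.001]
ft_force: [-0.9, 1.3, 6.6]
width: 0.335
3.9 [0.6614 0.0688 0.0464] phi -67.52 F [-0.9  1.3  6.6] w 29.5 [ 0.4   0.5  -0.22 -0.   -0.85  1.57]
time_s: 4.4
ee_pos: [0.6604, 0.0677, 0.1075]
eef_rot: [0.0, 0.981, 0.195, -0.001]
ft_force: [1.0, -0.4, 1.2]
width: 0.584
4.4 [0.6604 0.0677 0.1075] phi -67.57 F [ 1.  -0.4  1.2] w 51.4 [ 0.4   0.43 -0.16 -0.   -0.98  1.57]
```

View pics/scene2.png

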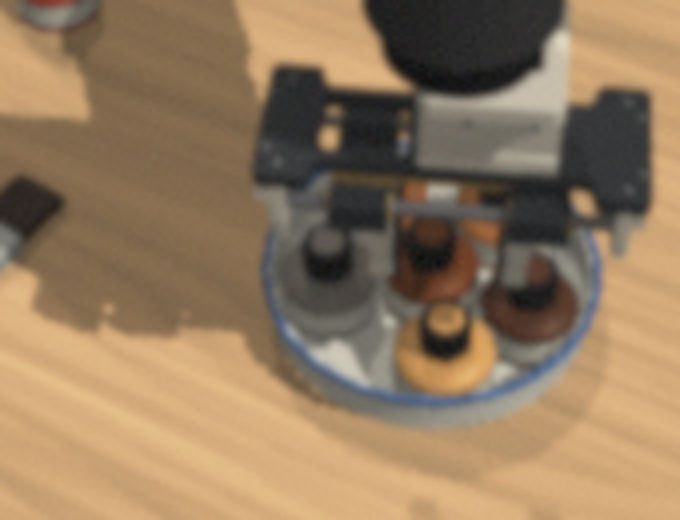

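View pics/top2.png

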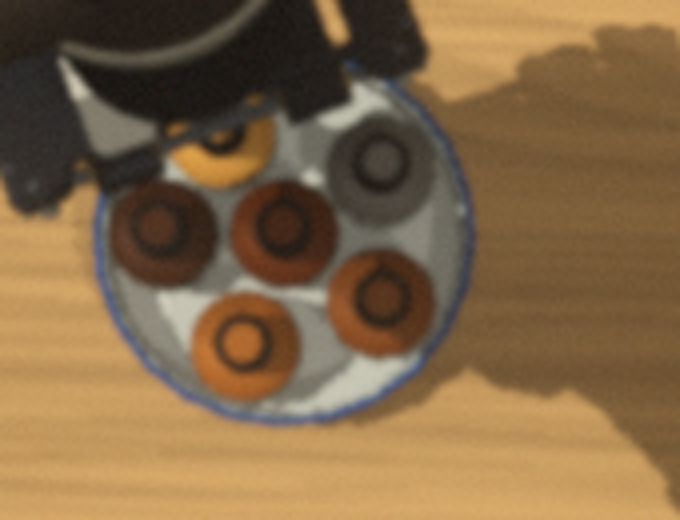

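Honey now stands next to dark walnut with about 2 mm between them (top crop 222,150), upright. Next, grey bottle f.

```bash
python3 -m crank '[{"rot":[0,0,-10.4],"translation":[-0.003,-0.0145,0],"grip":-0.18},{"rot":[0,0,-10.4],"translation":[-0.003,-0.0145,0],"grip":-0.18},{"rot":[0,0,-10.4],"translation":[-0.003,-0.0145,0],"grip":-0.18},{"rot":[0,0,-10.4],"translation":[-0.003,-0.0145,0],"grip":-0.18},{"rot":[0,0,-10.4],"translation":[-0.003,-0.0145,0],"grip":-0.18},{"rot":[0,0,-10.4],"translation":[-0.004,-0.0145,0],"grip":-0.18},{"rot":[0,0,0],"translation":[0,0,-0.03],"grip":-0.18},{"rot":[0,0,0],"translation":[0,0,-0.031],"grip":-0.18},{"rot":[0,0,0],"translation":[0,0,0],"grip":0.2},{"rot":[0,0,0],"translation":[0,0,0],"grip":1},{"rot":[0,0,0],"translation":[0,0,0],"grip":1},{"rot":[0,0,0],"translation":[0,0,0],"grip":1}]' 12
python3 s.py
```

```text
time_s: 6.0
ee_pos: [0.6429, -0.0189, 0.0479]
eef_rot: [-0.001, 0.94, -0.342, 0.001]
ft_force: [-0.5, 1.0, 3.7]
width: 0.332
6.0 [ 0.6429 -0.0189  0.0479] phi -129.95 F [-0.5  1.   3.7] w 29.2 [ 0.27  0.46 -0.27  0.   -0.83  0.6 ]
```

```bash
python3 -m crank '[{"rot":[0,0,0],"translation":[0.0068,0.0043,0],"grip":1},{"rot":[0,0,0],"translation":[0.0062,0.0055,0],"grip":1},{"rot":[0,0,0],"translation":[0.005,0.0065,0],"grip":1},{"rot":[0,0,0],"translation":[0.004,0.0072,0],"grip":1},{"rot":[0,0,0],"translation":[0,0,0],"grip":1},{"rot":[0,0,0],"translation":[0,0,0],"grip":1}]' 12
python3 s.py
python3 -m crank '[{"rot":[0,0,0],"translation":[0,0,0],"grip":-0.18},{"rot":[0,0,0],"translation":[0,0,0.001],"grip":-0.18},{"rot":[0,0,0],"translation":[0,0,0.03],"grip":-0.18},{"rot":[0,0,0],"translation":[0,0,0.03],"grip":-0.18},{"rot":[0,0,5],"translation":[-0.06,0.022,0],"grip":-0.18},{"rot":[0,0,10],"translation":[-0.058,0.023,0],"grip":-0.18},{"rot":[0,0,0],"translation":[0,0,0],"grip":-0.18}]' 12
python3 s.py
python3 - <<'E'
from h import *
for n in ['scene','top']:
    q=capture(n); im=q['image'][150:280,180:350]; save(cv2.resize(im,None,fx=4,fy=4,interpolation=cv2.INTER_CUBIC),n+'3.png')
E
```

```text
time_s: 6.75
ee_pos: [0.6659, 0.0052, 0.0479]
eef_rot: [-0.001, 0.94, -0.341, 0.001]
ft_force: [1.0, 1.4, 5.8]
width: 0.334
6.75 [0.6659 0.0052 0.0479] phi -129.91 F [1.  1.4 5.8] w 29.4 [ 0.3   0.49 -0.22  0.   -0.86  0.57]
time_s: 7.62
ee_pos: [0.5433, 0.0492, 0.1077]
eef_rot: [0.0, 0.977, -0.214, -0.001]
ft_force: [1.3, -0.5, 1.3]
width: 0.589
7.625 [0.5433 0.0492 0.1077] phi -114.74 F [ 1.3 -0.5  1.3] w 51.8 [ 0.45  0.26 -0.43 -0.   -0.88  0.69]
```

View pics/scene3.png

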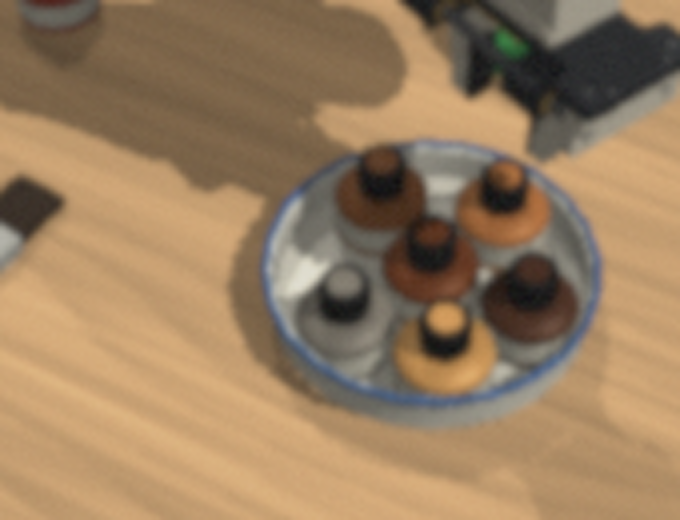

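View pics/top3.png

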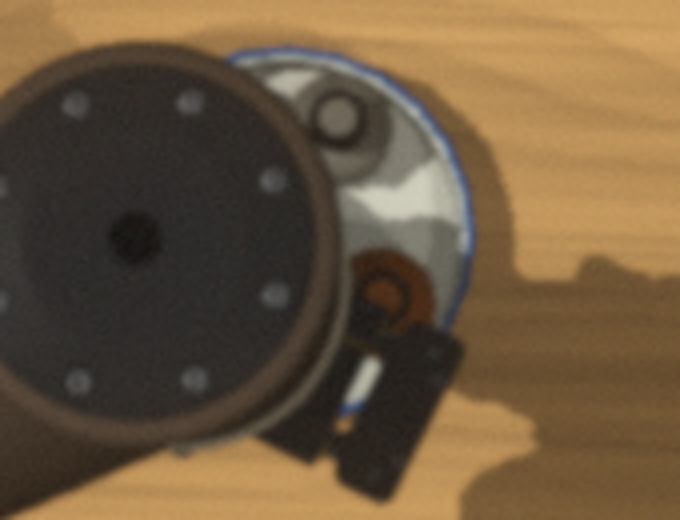

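The scene shows grey next to honey (345,320), all upright. The gripper is above b.

```bash
python3 -m crank '[{"rot":[0,0,0],"translation":[0,0.001,-0.03],"grip":-0.18},{"rot":[0,0,0],"translation":[0,0,-0.031],"grip":-0.18},{"rot":[0,0,0],"translation":[0,0,0],"grip":0.2},{"rot":[0,0,0],"translation":[0,0,0],"grip":1},{"rot":[0,0,0],"translation":[0,0,0],"grip":1},{"rot":[0,0,0],"translation":[0,0,0],"grip":1},{"rot":[0,0,0],"translation":[0.001,0.0055,0],"grip":1},{"rot":[0,0,0],"translation":[0.002,0.0055,0],"grip":1},{"rot":[0,0,0],"translation":[0.0025,0.0055,0],"grip":1},{"rot":[0,0,0],"translation":[0,0,0],"grip":1},{"rot":[0,0,0],"translation":[0,0,0],"grip":1}]' 12
python3 s.py
python3 -m crank '[{"rot":[0,0,0],"translation":[0,0,0],"grip":-0.18},{"rot":[0,0,0],"translation":[0,0,0.001],"grip":-0.18},{"rot":[0,0,0],"translation":[0,0,0.03],"grip":-0.18},{"rot":[0,0,10],"translation":[0,0,0.03],"grip":-0.18},{"rot":[0,0,10],"translation":[0.003,-0.015,0],"grip":-0.18},{"rot":[0,0,10],"translation":[0.003,-0.015,0],"grip":-0.18},{"rot":[0,0,10],"translation":[0.004,-0.015,0],"grip":-0.18},{"rot":[0,0,10],"translation":[0.003,-0.015,0],"grip":-0.18},{"rot":[0,0,10],"translation":[0.003,-0.015,0],"grip":-0.18},{"rot":[0,0,5],"translation":[0.0035,-0.013,0],"grip":-0.18},{"rot":[0,0,0],"translation":[0,0,0],"grip":-0.18}]' 12
python3 s.py
python3 - <<'E'
from h import *
for n in ['scene']:
    q=capture(n); im=q['image'][150:280,180:350]; save(cv2.resize(im,None,fx=4,fy=4,interpolation=cv2.INTER_CUBIC),n+'4.png')
E
```

```text
time_s: 9.1
ee_pos: [0.5539, 0.0673, 0.0477]
eef_rot: [-0.001, 0.976, -0.216, 0.001]
ft_force: [0.4, 0.4, 4.8]
width: 0.336
9.1 [0.5539 0.0673 0.0477] phi -114.92 F [0.4 0.4 4.8] w 29.6 [ 0.47  0.35 -0.47  0.   -0.75  0.66]
time_s: 10.48
ee_pos: [0.5722, -0.0223, 0.1073]
eef_rot: [-0.0, 0.94, 0.342, -0.0]
ft_force: [0.3, -0.4, 0.0]
width: 0.596
10.475 [ 0.5722 -0.0223  0.1073] phi -50.04 F [ 0.3 -0.4  0. ] w 52.5 [ 0.3   0.3  -0.37 -0.   -0.9   1.97]
```

View pics/scene4.png

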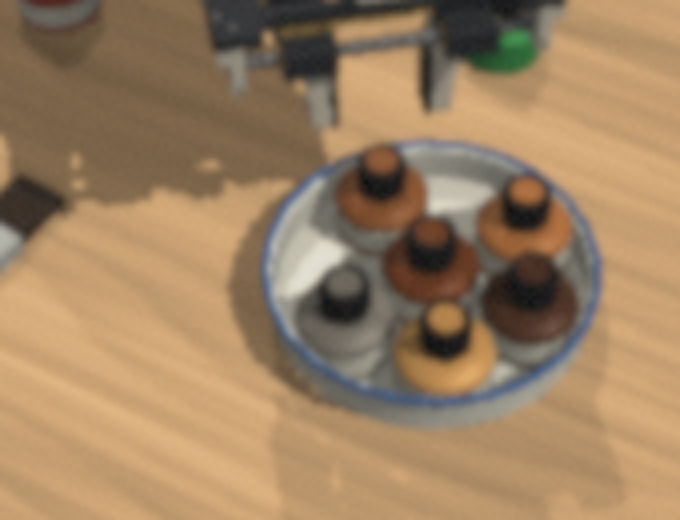

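The scene shows light oak now next to dark walnut (525,225), all upright. Last slide: the brown one at (380,185).

```bash
python3 -m crank '[{"rot":[0,0,0],"translation":[0,0,-0.03],"grip":-0.18},{"rot":[0,0,0],"translation":[0,0,-0.031],"grip":-0.18},{"rot":[0,0,0],"translation":[0,0,0],"grip":0.2},{"rot":[0,0,0],"translation":[0,0,0],"grip":1},{"rot":[0,0,0],"translation":[0,0,0],"grip":1},{"rot":[0,0,0],"translation":[0,0,0],"grip":1},{"rot":[0,0,0],"translation":[-0.007,0.005,0],"grip":1},{"rot":[0,0,0],"translation":[-0.0063,0.006,0],"grip":1},{"rot":[0,0,0],"translation":[-0.0053,0.0068,0],"grip":1},{"rot":[0,0,0],"translation":[-0.0043,0.0076,0],"grip":1},{"rot":[0,0,0],"translation":[0,0,0],"grip":1},{"rot":[0,0,0],"translation":[0,0,0],"grip":1}]' 12
python3 s.py
python3 -m crank '[{"rot":[0,0,0],"translation":[0,0,0],"grip":-0.18},{"rot":[0,0,0],"translation":[0,0,0.001],"grip":-0.18},{"rot":[0,0,0],"translation":[0,0,0.03],"grip":-0.18},{"rot":[0,0,-10],"translation":[0,0,0.03],"grip":-0.18},{"rot":[0,0,-10],"translation":[-0.006,-0.041,0.005],"grip":-0.18},{"rot":[0,0,-10],"translation":[-0.006,-0.041,0],"grip":-0.18},{"rot":[0,0,-10],"translation":[-0.006,-0.041,0],"grip":-0.18},{"rot":[0,0,-10],"translation":[-0.006,-0.041,0],"grip":-0.18},{"rot":[0,0,-10],"translation":[-0.006,-0.041,0],"grip":-0.18},{"rot":[0,0,-10],"translation":[-0.007,-0.041,0],"grip":-0.18},{"rot":[0,0,-10],"translation":[-0.007,-0.041,0],"grip":-0.18},{"rot":[0,0,-10],"translation":[-0.007,-0.041,0],"grip":-0.18}]' 12
python3 s.py
python3 - <<'E'
from h import *
p=capture('top'); save(cv2.resize(p['image'][155:265,195:305],(550,550),interpolation=cv2.INTER_CUBIC),'top5.png')
q=capture('scene'); im=q['image'][110:280,170:350]; save(cv2.resize(im,None,fx=3.5,fy=3.5,interpolation=cv2.INTER_CUBIC),'scene5.png')
E
```

```text
time_s: 12.02
ee_pos: [0.55, 0.0045, 0.0479]
eef_rot: [0.0, 0.939, 0.343, 0.001]
ft_force: [-1.4, 2.2, 8.3]
width: 0.338
12.025 [0.55   0.0045 0.0479] phi -49.93 F [-1.4  2.2  8.3] w 29.7 [ 0.36  0.34 -0.49  0.   -0.74  1.91]
time_s: 13.52
ee_pos: [0.4977, -0.3255, 0.1123]
eef_rot: [0.0, 0.905, -0.425, -0.0]
ft_force: [-0.0, 0.3, 0.3]
width: 0.589
13.525 [ 0.4977 -0.3255  0.1123] phi -140.31 F [-0.   0.3  0.3] w 51.9 [-0.25  0.33 -0.32 -0.   -0.93  0.94]
```

View pics/top5.png

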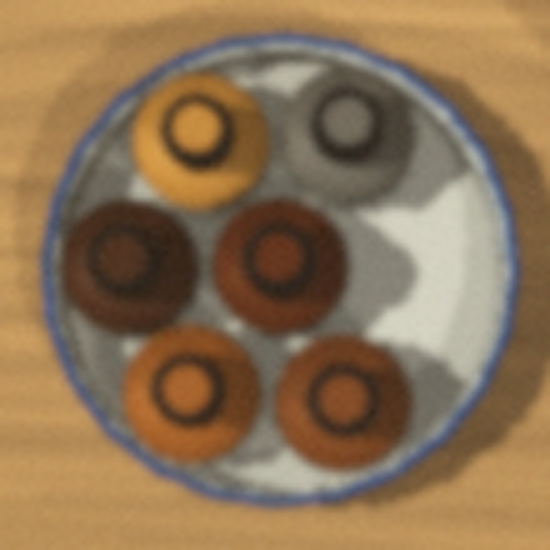

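View pics/scene5.png

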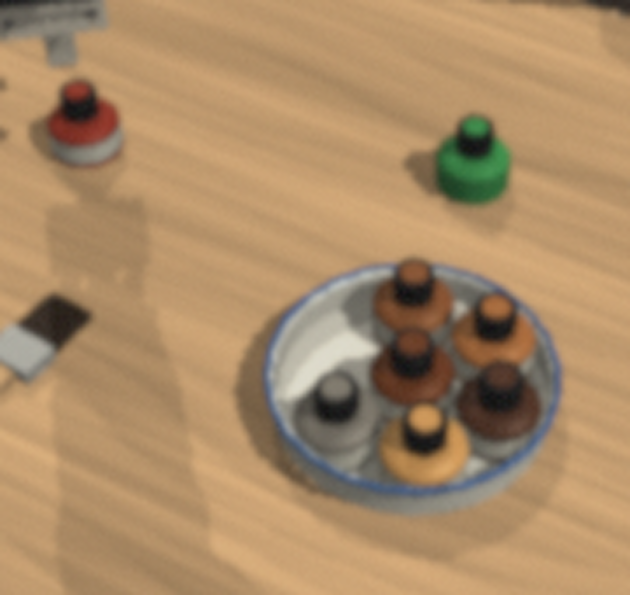

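The top crop shows the five ring bottles together and a wide opening at the right, around (440,270). The brown bottle is at (344,402) and grey at (347,137), all upright. Now I'll refine the slot from the picture.

```bash
python3 - <<'E'
from h import *
from scipy.optimize import least_squares
for cam,box in [('top',(195,155,305,265)),('scene',(235,175,340,265))]:
    p=capture(cam); im=p['image'].astype(float)
    u0,v0,u1,v1=box
    bl=im[...,2]-im[...,0]   # blue minus red
    ys,xs=np.nonzero(bl>15); k=(xs>=u0)&(xs<u1)&(ys>=v0)&(ys<v1); xs,ys=xs[k],ys[k]
    P=np.array([ray(p,x,y,.034)[:2] for x,y in zip(xs,ys)]); w=bl[ys,xs]
    f=lambda s:(np.hypot(*(P-s[:2]).T)-s[2])*w/50
    r=least_squares(f,[.606,.032,.099],loss='soft_l1',f_scale=.002)
    print(cam,'tray',r.x.round(4),len(xs))
    r=least_squares(lambda s:(np.hypot(*(P-s[:2]).T)-.0985)*w/50,[.606,.032],loss='soft_l1',f_scale=.002); print(r.x.round(4))
    if cam=='top':
        for k,(x,y) in {'a':(198,129),'f':(347,123),'mid':(279,258),'e':(124,259),'b':(188,390),'cd':(344,400)}.items():
            print(k,ray(p,195+(x+.5)/5-.5,155+(y+.5)/5-.5,.063)[:2].round(4))
        B={k:ray(p,195+(x+.5)/5-.5,155+(y+.5)/5-.5,.063)[:2] for k,(x,y) in {'a':(198,129),'f':(347,123),'mid':(279,258),'e':(124,259),'b':(188,390),'cd':(344,400)}.items()}
        B['out']=np.array([.606,-.0308]); T=r.x
    save(overlay(p,B.values(),T,box,6),cam+'6.png')
E
```

```text
top tray [0.6067 0.0328 0.0996] 393
[0.6067 0.0323]
a [0.6604 0.0679]
f [0.6649 0.0057]
mid [0.6071 0.0323]
e [0.6048 0.0966]
b [0.5512 0.068 ]
cd [0.5489 0.0035]
scene tray [0.6077 0.0327 0.0997] 305
[0.609  0.0331]
```

View pics/top6.png

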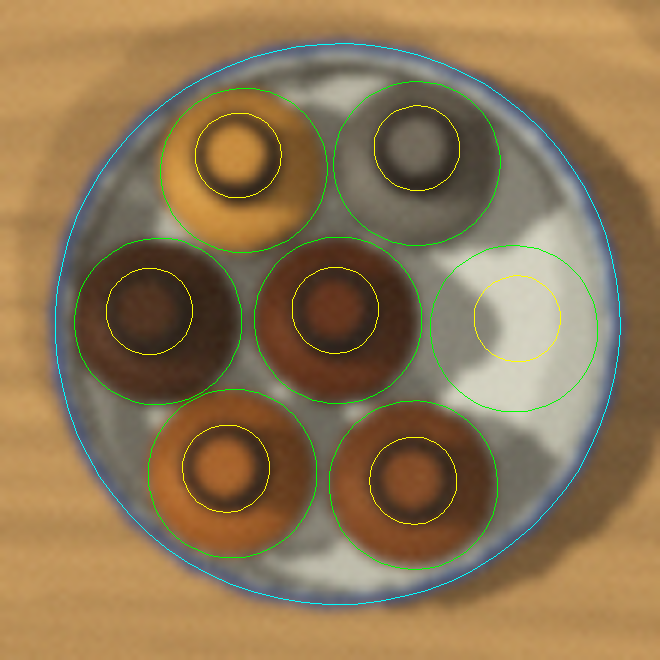

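View pics/scene6.png

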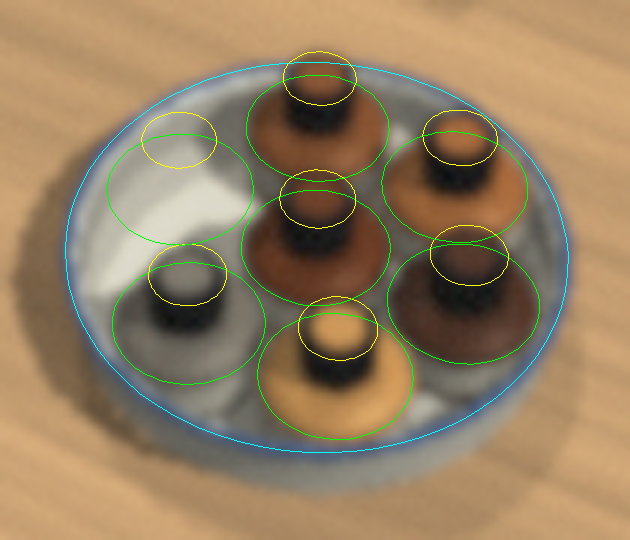

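The slot (green ring) fits freely in both views: the target centre (0.607, −0.031) has about 2.6 mm radial and 8 mm tangential room. I'll grip bottle_out once at this angle to centre it, then regrip at 90° so it is centred both ways.

```bash
python3 -m crank '[{"rot":[0,0,0],"translation":[0,-0.0012,-0.036],"grip":-0.18},{"rot":[0,0,0],"translation":[0,0,-0.034],"grip":-0.18},{"rot":[0,0,0],"translation":[0,0,0],"grip":0.2},{"rot":[0,0,0],"translation":[0,0,0],"grip":1},{"rot":[0,0,0],"translation":[0,0,0],"grip":1},{"rot":[0,0,0],"translation":[0,0,0],"grip":1}]' 8
python3 s.py
python3 -m crank '[{"rot":[0,0,0],"translation":[0,0,0],"grip":-0.18},{"rot":[0,0,0],"translation":[0,0,0],"grip":-0.18},{"rot":[0,0,-10],"translation":[0,0,0],"grip":-0.18},{"rot":[0,0,-10],"translation":[0,0,0],"grip":-0.18},{"rot":[0,0,-10],"translation":[0,0,0],"grip":-0.18},{"rot":[0,0,-10],"translation":[0,0,0],"grip":-0.18},{"rot":[0,0,-10],"translation":[0,0,0],"grip":-0.18},{"rot":[0,0,-10],"translation":[0,0,0],"grip":-0.18},{"rot":[0,0,-10],"translation":[0,0,0],"grip":-0.18},{"rot":[0,0,-10],"translation":[0,0,0],"grip":-0.18},{"rot":[0,0,-10],"translation":[0,0,0],"grip":-0.18},{"rot":[0,0,0],"translation":[0,0,0],"grip":-0.18}]' 8
python3 s.py
python3 -m crank '[{"rot":[0,0,0],"translation":[0,0,0],"grip":0.2},{"rot":[0,0,0],"translation":[0,0,0],"grip":1},{"rot":[0,0,0],"translation":[0,0,0],"grip":1},{"rot":[0,0,0],"translation":[0,0,0],"grip":1},{"rot":[0,0,0],"translation":[0,0,0],"grip":1}]' 20
python3 s.py
python3 - <<'E'
from h import *
q=capture('scene'); im=q['image'][90:190,150:290]; save(cv2.resize(im,None,fx=5,fy=5,interpolation=cv2.INTER_CUBIC),'g7.png')
E
```

```text
time_s: 14.48
ee_pos: [0.4995, -0.3256, 0.0441]
eef_rot: [-0.0, 0.907, -0.422, 0.001]
ft_force: [0.4, 1.6, 5.8]
width: 0.336
14.475 [ 0.4995 -0.3256  0.0441] phi -139.94 F [0.4 1.6 5.8] w 29.6 [-0.25  0.41 -0.38  0.   -0.78  0.95]
time_s: 15.98
ee_pos: [0.4982, -0.3255, 0.0424]
eef_rot: [-0.0, -0.343, 0.939, 0.0]
ft_force: [-0.3, 0.4, 0.8]
width: 0.588
15.975 [ 0.4982 -0.3255  0.0424] phi 130.09 F [-0.3  0.4  0.8] w 51.8 [-0.25  0.41 -0.39  0.   -0.78 -0.62]
time_s: 16.6
ee_pos: [0.4984, -0.3255, 0.0426]
eef_rot: [-0.0, -0.342, 0.94, 0.0]
ft_force: [0.3, -0.1, -0.9]
width: 0.337
16.6 [ 0.4984 -0.3255  0.0426] phi 130.05 F [ 0.3 -0.1 -0.9] w 29.7 [-0.25  0.41 -0.39 -0.   -0.78 -0.62]
```

View pics/g7.png

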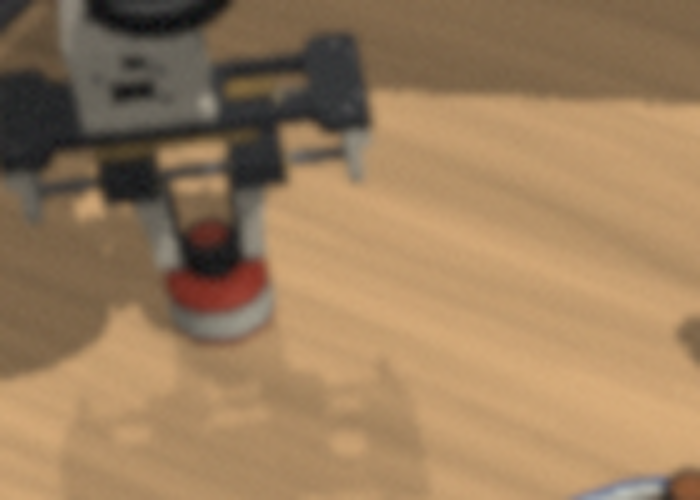

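The jaws hold the mahogany cap (crop 210,245), opening 29.7 mm and force about 0. Lift and carry it above the slot.

```bash
python3 -m crank '[{"rot":[0,0,0],"translation":[0,0,0.03],"grip":1},{"rot":[0,0,0],"translation":[0,0,0.04],"grip":1},{"rot":[0,0,6.25],"translation":[0.0137,0.0369,0.03],"grip":1},{"rot":[0,0,6.25],"translation":[0.0137,0.0369,0],"grip":1},{"rot":[0,0,6.25],"translation":[0.0137,0.0369,0],"grip":1},{"rot":[0,0,6.25],"translation":[0.0137,0.0369,0],"grip":1},{"rot":[0,0,6.25],"translation":[0.0137,0.0369,0],"grip":1},{"rot":[0,0,6.25],"translation":[0.0137,0.0369,0],"grip":1},{"rot":[0,0,6.25],"translation":[0.0137,0.0369,0],"grip":1},{"rot":[0,0,6.25],"translation":[0.0137,0.0369,0],"grip":1},{"rot":[0,0,0],"translation":[0,0,0],"grip":1},{"rot":[0,0,0],"translation":[0,0,0],"grip":1}]' 20
python3 s.py
python3 - <<'E'
from h import *
s=arm.read_state(); zb=s['ee_pos'][2]-.0426
b=np.array([s['ee_pos'][0]-.0015,s['ee_pos'][1]-.0003])
q=capture('scene'); save(overlay(q,[b],None,(215,130,345,270),4.5 if 0 else 4,zb),'c8.png')
q=capture('top'); save(overlay(q,[b],None,(195,145,320,265),5,zb),'c8t.png')
E
```

```text
time_s: 18.15
ee_pos: [0.6076, -0.0303, 0.1422]
eef_rot: [0.0, 0.707, -0.707, -0.0]
ft_force: [0.2, -0.2, -2.2]
width: 0.337
18.15 [ 0.6076 -0.0303  0.1422] phi -179.98 F [ 0.2 -0.2 -2.2] w 29.7 [ 0.27  0.32 -0.25 -0.   -1.   -0.27]
```

View pics/c8.png

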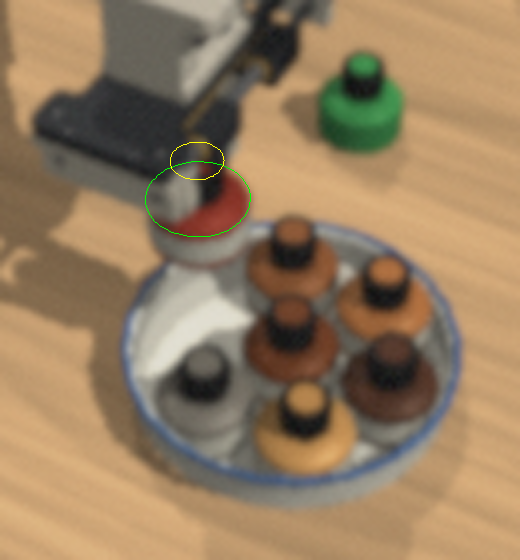

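View pics/c8t.png

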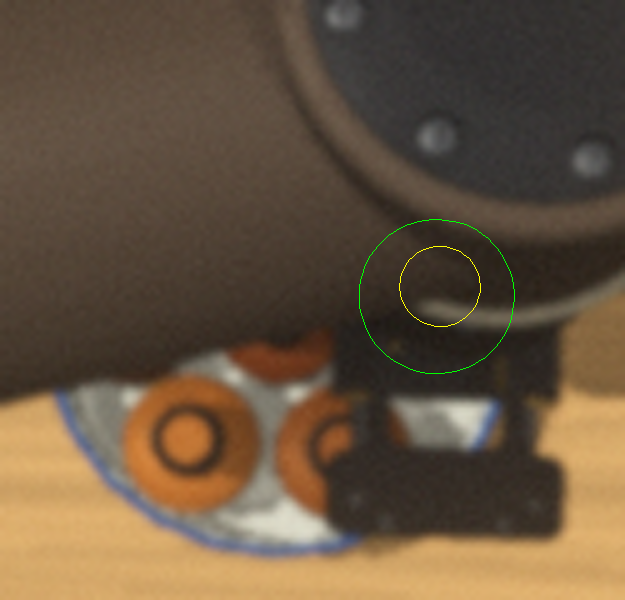

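The overlay matches the carried bottle (scene crop 198,200). Lowering in stages.

```bash
python3 -m crank '[{"rot":[0,0,0],"translation":[0,0,-0.03],"grip":1},{"rot":[0,0,0],"translation":[0,0,-0.027],"grip":1},{"rot":[0,0,0],"translation":[0,0,-0.006],"grip":1},{"rot":[0,0,0],"translation":[0,0,-0.005],"grip":1},{"rot":[0,0,0],"translation":[0,0,0],"grip":1}]' 20
python3 s.py
python3 - <<'E'
from h import *
q=capture('scene'); save(cv2.resize(q['image'][140:270,215:345],None,fx=4.5,fy=4.5,interpolation=cv2.INTER_CUBIC),'c9.png')
E
```

```text
time_s: 18.88
ee_pos: [0.6084, -0.0305, 0.0752]
eef_rot: [-0.0, 0.707, -0.707, 0.0]
ft_force: [-0.1, -0.8, -0.9]
width: 0.335
18.875 [ 0.6084 -0.0305  0.0752] phi -179.98 F [-0.1 -0.8 -0.9] w 29.5 [ 0.27  0.39 -0.33  0.   -0.86 -0.27]
```

View pics/c9.png

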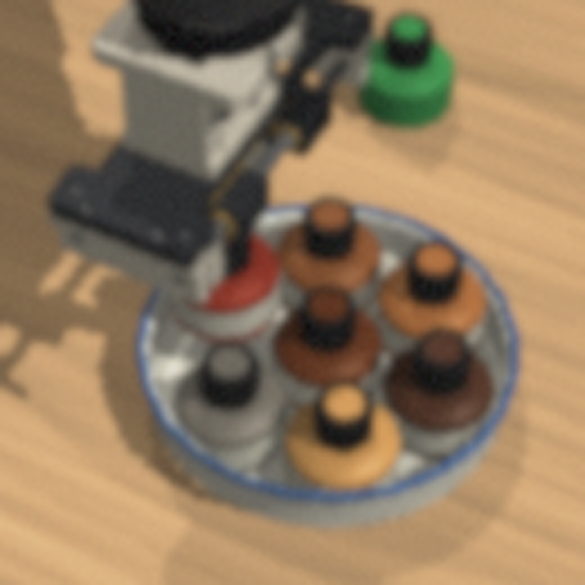

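The bottle is between its neighbours (235,290), its base just below the rim, with no contact force. Continuing gently.

```bash
python3 -m crank '[{"rot":[0,0,0],"translation":[0,0,-0.006],"grip":1},{"rot":[0,0,0],"translation":[0,0,-0.006],"grip":1},{"rot":[0,0,0],"translation":[0,0,-0.006],"grip":1},{"rot":[0,0,0],"translation":[0,0,-0.005],"grip":1},{"rot":[0,0,0],"translation":[0,0,0],"grip":1}]' 20
python3 s.py
python3 -m crank '[{"rot":[0,0,0],"translation":[0,0,-0.0015],"grip":1},{"rot":[0,0,0],"translation":[0,0,-0.0015],"grip":1},{"rot":[0,0,0],"translation":[0,0,0],"grip":1}]' 20
python3 s.py
```

```text
time_s: 19.55
ee_pos: [0.6076, -0.0304, 0.0509]
eef_rot: [0.0, 0.707, -0.707, -0.0]
ft_force: [-0.0, -0.1, -1.2]
width: 0.335
19.55 [ 0.6076 -0.0304  0.0509] phi -179.97 F [-0.  -0.1 -1.2] w 29.5 [ 0.27  0.42 -0.35 -0.   -0.81 -0.27]
time_s: 19.92
ee_pos: [0.608, -0.0303, 0.0485]
eef_rot: [0.0, 0.707, -0.707, -0.0]
ft_force: [0.3, -0.8, -1.7]
width: 0.331
19.925 [ 0.608  -0.0303  0.0485] phi -179.96 F [ 0.3 -0.8 -1.7] w 29.1 [ 0.27  0.42 -0.35  0.   -0.8  -0.27]
```

```bash
python3 -m crank '[{"rot":[0,0,0],"translation":[0,0,-0.0008],"grip":1},{"rot":[0,0,0],"translation":[0,0,0],"grip":1}]' 20
python3 s.py
python3 -m crank '[{"rot":[0,0,0],"translation":[0,0,-0.0007],"grip":1},{"rot":[0,0,0],"translation":[0,0,0],"grip":1}]' 20
python3 s.py
```

```text
time_s: 20.18
ee_pos: [0.608, -0.0303, 0.0478]
eef_rot: [-0.0, 0.707, -0.707, -0.0]
ft_force: [-0.5, -0.5, -1.2]
width: 0.335
20.175 [ 0.608  -0.0303  0.0478] phi -179.96 F [-0.5 -0.5 -1.2] w 29.5 [ 0.27  0.42 -0.35 -0.   -0.8  -0.27]
time_s: 20.42
ee_pos: [0.6083, -0.0303, 0.0475]
eef_rot: [-0.0, 0.707, -0.707, 0.0]
ft_force: [-0.4, -0.7, 3.1]
width: 0.331
20.425 [ 0.6083 -0.0303  0.0475] phi -179.95 F [-0.4 -0.7  3.1] w 29.2 [ 0.27  0.42 -0.35  0.   -0.8  -0.27]
```

Floor contact at the expected height (+3 N). Release, rise and clear away to the left.

```bash
python3 -m crank '[{"rot":[0,0,0],"translation":[0,0,0],"grip":0.1},{"rot":[0,0,0],"translation":[0,0,0],"grip":-0.18},{"rot":[0,0,0],"translation":[0,0,0],"grip":-0.18},{"rot":[0,0,0],"translation":[0,0,0.03],"grip":-0.18},{"rot":[0,0,0],"translation":[0,0,0.05],"grip":-0.18},{"rot":[0,0,0],"translation":[0,0,0.04],"grip":-0.18},{"rot":[0,0,0],"translation":[-0.02,-0.05,0],"grip":-0.18},{"rot":[0,0,0],"translation":[-0.02,-0.05,0],"grip":-0.18},{"rot":[0,0,0],"translation":[-0.02,-0.05,0],"grip":-0.18},{"rot":[0,0,0],"translation":[-0.02,-0.05,0],"grip":-0.18},{"rot":[0,0,0],"translation":[-0.02,-0.05,0],"grip":-0.18},{"rot":[0,0,0],"translation":[0,0,0],"grip":-0.18}]' 20
python3 s.py
python3 - <<'E'
from h import *
p=capture('top'); q=capture('scene')
B=[(.6604,.0679),(.6649,.0057),(.6071,.0323),(.6048,.0966),(.5512,.068),(.5489,.0035),(.6065,-.0307)]
a=overlay(q,[],None,(235,160,340,270),4); b=overlay(p,B,None,(200,160,300,260),4)
O=np.zeros((440,820-20,3),np.uint8); O[:,:380]=a[:,:380]; O[:400,390:790]=b; save(O,'f1.png'); save(p['image'],'ftop.png'); save(q['image'],'fscene.png')
E
```

```text
time_s: 21.92
ee_pos: [0.5063, -0.2831, 0.1669]
eef_rot: [-0.0, -0.706, 0.708, 0.0]
ft_force: [-0.6, 0.9, -0.2]
width: 0.592
21.925 [ 0.5063 -0.2831  0.1669] phi 179.79 F [-0.6  0.9 -0.2] w 52.1 [-0.17  0.25 -0.29  0.   -1.04  0.17]
```

View pics/f1.png

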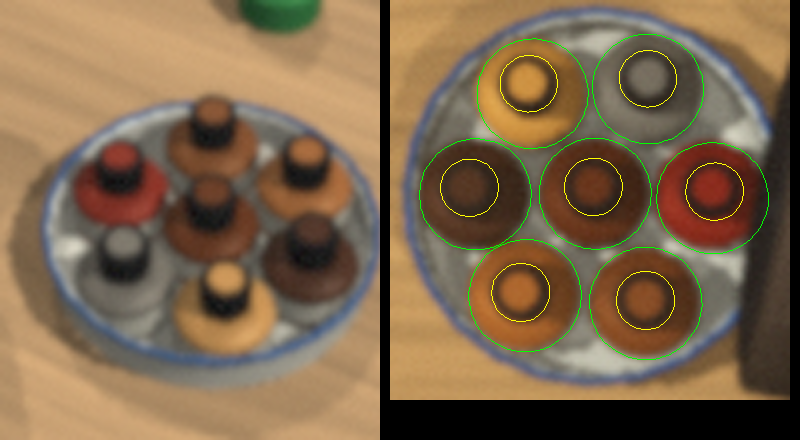

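View pics/fscene.png

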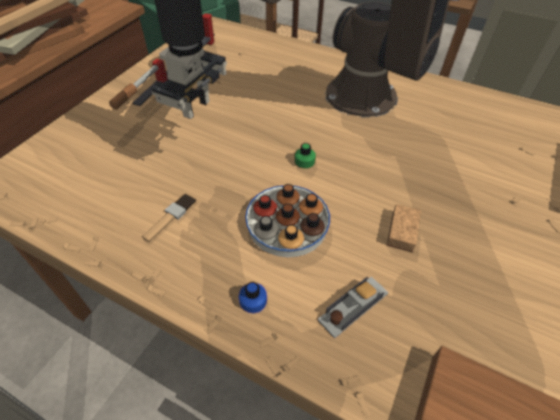

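All seven stand upright: one in the middle and six round it. The mahogany bottle is at scene pixel (264,205), at its floor-height outline. The brush, plane, block and look-alikes have not moved.

```bash
python3 -c "
from rig import arm
print(arm.job_done())"
```

```text
the job is handed in; nothing more can be done
None
```

All seven bottles now stand in the tray, one in the middle and six round it, and the job is handed in at about 22 s of the 64 s allowed.

- **Opening the gap:** I slid honey (a), grey (f), light oak (b) and one of the two browns (c or d; I did not tell them apart) along the rim by their caps. That opened a gap of about 128°.
- **Placing the last bottle:** I centred the mahogany bottle with two grips at right angles and carried it over the gap. I lowered it in small steps until it touched the floor with about 3 N at the expected height, then let it go.

**Last checks:** both cameras show all seven upright and within about 2 mm of their planned outlines. The brush, plane, sanding block and the blue and green look-alikes are where they were, and the arm is clear of everything.

**Minor points:**
- While gripping, the fingertips rested on some bottle shoulders with up to about 8 N downward. I saw no tipping or lifting.
- Measured tool positions differed from the camera positions by up to about 3 mm in x, which was within the room available.

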